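Close the heel-boring jig and hold it in the corner of the boring machine

ROBOT

A 6-joint arm with a two-finger parallel gripper is mounted at the origin on the work surface. World frame = base frame: x ahead of the robot, y to its left, z up, the work surface at z = 0. Lengths are in m, angles in degrees, forces in N, time in s.
With the tool pointing down it reaches from about 0.4 to 0.825 m from the base axis. Payload 7 kg.
Tool frame: the origin (TCP) lies midway between the tips of the shut fingers; the grasp point (between the pads) lies 19 mm behind it (ctrl.grasp_offset is the distance from the TCP to the grasp point, in m); z points along the fingers, x is the direction in which the jaws open and shut, and the axes are right-handed (so a half turn about z gives the same grasp; the last joint's range is limited). The gripper opens to 88 mm and grips with 3 to 60 N. Pads are 19 mm wide; open, the fingers measure 130 mm over their backs; the gripper's body (78 mm by 193 mm) begins 47 mm behind the grasp point.
Start: joints at [83.887, 20.546, 0.682, 0, -70.136, -16.507], TCP at [0.26, 0.623, 0.227] pointing down, gripper open.
Joint ranges: [-176.03, 176.03], [-82.01, 121.73], [-58.28, 71.71], [-173.87, 95.51], [-174.79, -0.11], [-173.66, 173.66]. Speed limits (degrees/s): [136.94, 136.94, 172.46, 180, 180, 180].

INTERFACE

Orientations are given as [roll, pitch, yaw] about the fixed x, y, z axes, in that order (R = Rz(yaw) Ry(pitch) Rx(roll)).
In Python, from plant import sensors, snapshot, order, ctrl gives the robot as it stands.
- The arm moves only by the tool send_rows, never from a script. Its argument "commands" is a list of rows, each a list of 3 entries, a list of its own where there are three numbers: the closure, from 0 (fully open) to 1 (shut), then the shift along the world's x, y, z in units of 0.25 m (1.0 is 0.25 m), then the turn, a rotation vector about the world's x, y, z in units of 360 degrees (1.0 is 360 degrees). In form: [[hand, [x, y, z], [ax, ay, az]], ...]. A call has 1 to 12 rows; each row shifts and turns the pose as measured when the row begins; what a row does not reach is not made up. A row lasts 1/10 s, in which the tool goes at most 50 mm and 8.59 degrees, less where a joint would pass 70% of its speed; a pose out of reach is approached as far as the arm can. A call with a number of a shift or a turn outside -1 to 1 is refused whole. A call with a gripper value outside its range is refused whole. The fingers move at their own pace and stop on an object; the grip force is fixed at half the most. Time passes only in rows, so rows that do not move let the fingers close. It gives the time, the measured TCP pose, the force and the opening at its end, in the units of the state.
- sensors.get_obs(): the state, without advancing time (a new reading comes with each control period).
- snapshot(name): name is "side" or "top" or "wrist"; returns a dict with "color" (384x512x3 uint8, blue, green, red), "z_map" (384x512 float32, m along the optical axis (not along the pixel's ray), 0 where there is no reading), "mtx" (3x3 intrinsics, pixels), "k1" (the pictures are not rectified: a ray, as slopes to the right and down, at radius r is drawn at 1 + k1 r^2 times it, then the intrinsics apply), "xyz" and "attitude" of the camera in the world. Camera axes: x right, y down, z forward; pixel columns grow to the right and rows downward; lengths in m; the calibration is good to about 2 mm. A picture is of the moment at which its call begins.
- order.close_job(): hands the job in, once; it reports no verdict.
The state is a dict: "clock": time; "joint_pos": joint angles; "qvel": joint speeds; "tau": joint torques, N m; "tool_pos": TCP position; "orientation": TCP orientation; "force": force on the tool from outside, world axes, zero at the start; "moment": the same for the moment, N m; "opening": finger opening in m.
Only numpy, scipy, OpenCV 4.12 (cv2) and the standard library are available. Lean on these libraries where they do the work, as an engineer would, in place of code of your own. Each camera call takes 0.05 s, during which the arm holds its last target.

TASK

A block heel lies ready in the open boring jig on the table of the bench boring machine. First lower the jig's hinged leaf fully shut over the heel without letting it slam, then slide the jig along the table, keeping it flat on the table, until its back face sits flush against the back fence and its side flush against the side stop. Finish while you are still holding it firmly pressed into that corner, as for the boring stroke - do not let go or back away - and leave the last, the hammer and the tray of heels on the bench where they are.

Things in the scene. Friction and masses are not known exactly. Their poses are not given: they have to be found in the camera images.
- machine: bench boring machine, green casting fixed to the bench; level steel table plate, top 45 mm above the bench, from x -260 to +50 and y -270 to +60 mm. Origin: on the bench below the inside corner of the two stops; own x points to the back fence, y to the side stop, z up. Spindle head and motor, up to 185 mm above the bench, stand 45 to 300 mm beyond the fence's face. Its place and yaw vary
- corner (a point): the inside corner where the fence's face, the side stop's face and the table top meet; axes as the machine's: the fence's face is its plane x = 0, the side stop's face its plane y = 0, the table top z = 0. The jig belongs at negative x and y of it
- fence: back fence, upright steel plate fixed on the machine's table: 12 mm thick, 45 mm high above the table, its face looks to -x and runs from y = -200 mm to +12 mm. Origin and axes are those of machine
- side_stop: side stop, steel block fixed on the table: 40 mm high above the table, 16 mm thick, its face looks to -y and runs 90 mm forward (-x) from the fence. Origin and axes are those of machine
- jig: leaf jig, a loose aluminium nest with the heel in it: 90 (x) by 70 (y) by 52 mm high, 60 with the leaf shut; about 0.8 kg in all. Origin: centre of its underside. Own x points to its back face (x = 45 mm, goes against the fence), own +y to the side that goes against the side stop (y = 35 mm). Starts on the machine's table, clear of both stops, up to 20 degrees off square; slides under 2 to 4 N
- jig_corner (a point): on the jig's underside, the corner of its back face and its +y side (45, 35, 0 mm from the jig's origin); axes as the jig's. It meets corner when the jig is home
- jig_handle (a point): centre of the jig's straight wooden handle, which points to the jig's -x from the middle of its front face: 22 mm wide (y), 26 mm high, from 55 to 139 mm in front of the jig's origin. This point lies 100 mm in front of it and 30 mm above the jig's underside (17 mm of air below the handle); axes as the jig's
- leaf (a joint): angle of the jig's hinged leaf, rad: 0 fully shut (flat on the nest), growing as it swings up and back; 1.1 to 1.6 at the start, stop at 1.75. The hinge pin is stiff: the leaf stays at any angle and takes about 0.5 to 2 N at its free edge to swing
- leaf_hinge (a point): the leaf's hinge axis, along the jig's y at the top of its back face, 39 mm behind (+x) and 56 mm above the jig's origin (4 mm above the nest's rim). Its axes turn with the leaf: shut, they are the jig's
- leaf_edge (a point): middle of the leaf's free edge, 84 mm from the hinge axis (along the leaf's own -x), half-way through its thickness. The leaf is a plate 8 mm thick, 70 mm wide, its mid-plane on the hinge axis, with a thumb tab 26 mm wide standing 14 mm beyond this edge; shut, it points to the handle
- heel_center (a point): centre of the stacked block heel, 50 mm long, 42 mm wide and high, lying loose in the jig's pocket (floor 8 mm above the jig's underside, rim 52 mm); home it is 29 mm above the jig's origin
- shoe_last: green plastic shoe last standing on its sole on the bench left of the machine, 250 by 86 by 95 mm; to be left alone
- hammer: shoemaker's hammer lying on the bench right of the machine, 220 mm long, head 100 mm wide; to be left alone
- heel_tray: grey tray of heels, 180 by 130 by 55 mm, on the bench right of the machine; to be left alone
There are look-alikes about, which are no part of the job. What is shaped like the jig but orange is not meant.

How it is judged:
By the outcome, as a careful person would: the job done as asked, in the order asked, and still so for the second after the job is handed in, while the arm keeps its last pose, push and grip.
It also fails if it takes over 72 s, if anything falls off the work surface, if the arm or the gripper's body presses on something with over 40 N, if the wrist force passes 120 N, or if a joint passes its speed limit or range.

## Working session

There is one attempt and no reset: what is moved stays moved. The work goes in short steps, Python scripts to look and compute and a tool call to move; the robot and the scene stay as the last step left them, time stands still between calls to the robot, and variables do not carry over. Pictures are saved under pics/ and viewed, and the job is handed in when it is done.

Besides the shell and the picture viewer there is one more tool, called after "Request:" as name(argument=value, ...) on one line, values as JSON. send_rows: Moves the arm, as the interface text tells. Its arguments: {"type":"object","properties":{"commands":{"type":"array","items":{"type":"array"}}},"required":["commands"]}

```bash
ls; mkdir -p pics; python3 - <<'E'
from plant import sensors, snapshot, order, ctrl
import cv2
o=sensors.get_obs();print(o, ctrl.grasp_offset)
for n in("side","top","wrist"):
    s=snapshot(n);cv2.imwrite(f"pics/{n}0.png",s["color"]);print(n,s["mtx"].tolist(),s["k1"],s["xyz"],s["attitude"])
E
```

```text
pics
{'clock': 0.0, 'joint_pos': array([ 8.38868589e+01,  2.05893167e+01,  6.31182648e-01, -1.98359931e-02,
       -7.01342576e+01, -1.65064748e+01]), 'qvel': array([-0.01527452, -0.04276446, -0.01464124, -0.04654285,  0.02574336,
        0.01496842]), 'tau': array([-1.04899147e-03, -5.82726359e+01,  2.93049645e+01,  6.99740946e+00,
        6.91365130e-03, -1.60767645e-04]), 'tool_pos': array([0.25945411, 0.62259847, 0.2256278 ]), 'orientation': array([-1.79991625e+02, -9.38823540e-02, -1.12626378e+02]), 'force': array([ 0.42531463, -1.03194238, -0.29708221]), 'moment': array([ 0.00787681, -0.03024462,  0.04022147]), 'opening': 0.08761067228132335} 0.0188
side [[478.64472846206075, 0.0, 252.17219054141583], [0.0, 478.64472846206075, 200.5793577486695], [0.0, 0.0, 1.0]] -0.19249398472427925 [-0.29181768 -0.75155577  1.13850055] [-134.8406765    -1.08462682  -46.14231509]
top [[418.24530976681484, 0.0, 260.7059005717285], [0.0, 418.24530976681484, 194.5080330473512], [0.0, 0.0, 1.0]] 0.04462632053658696 [ 0.40844684 -0.05438586  1.3202422 ] [-175.91817714    1.24952202  -88.35237088]
wrist [[266.4841653921898, 0.0, 256.2374401119098], [0.0, 266.4841653921898, 189.80779291933757], [0.0, 0.0, 1.0]] -0.026347854335064792 [0.32067124 0.59885609 0.38451622] [ 1.65855696e+02 -6.34419104e-02 -1.12666477e+02]
```

View pics/side0.png

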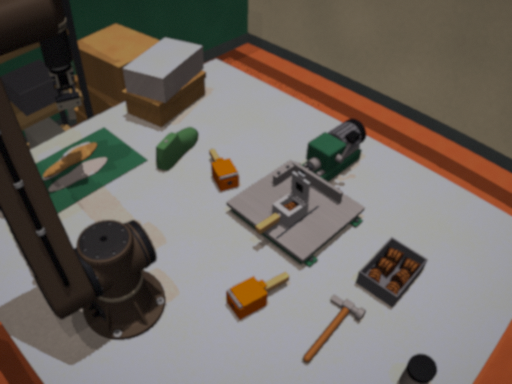

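View pics/top0.png

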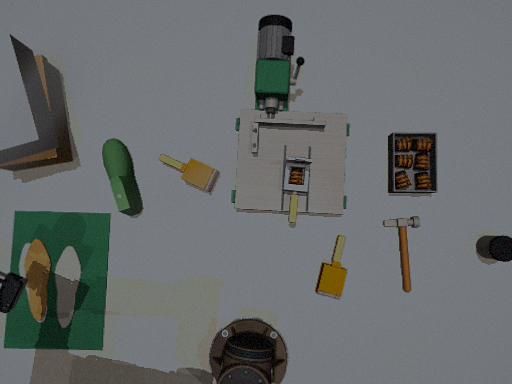

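View pics/wrist0.png

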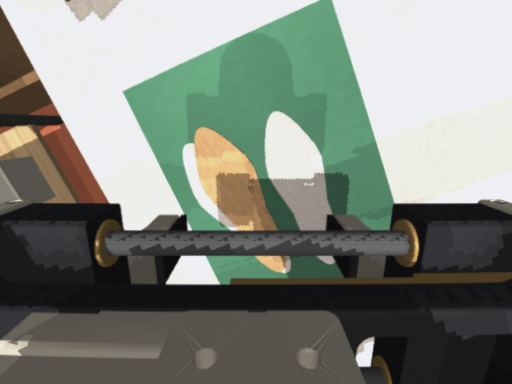

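Candidates for the jig: grey nest on the machine table at top px (296,178), side px (290,207). The look-alikes are orange, at top px (200,175) and (332,278). I choose the grey one and check it in a close crop.

```bash
cat > h.py <<'E'
import numpy as np, cv2
from scipy.spatial.transform import Rotation as R
def Rm(a): return R.from_euler('xyz',a,degrees=True).as_matrix()
def slopes(s,uv):
    uv=np.atleast_2d(np.asarray(uv,float)); K=s["mtx"]; k=s["k1"]
    return cv2.undistortPoints(uv.reshape(-1,1,2),np.array(K),np.array([k,0,0,0.])).reshape(-1,2)
def plane(s,uv,z):
    d=np.c_[slopes(s,uv),np.ones(len(np.atleast_2d(uv)))]@Rm(s["attitude"]).T
    c=np.array(s["xyz"]); t=(z-c[2])/d[:,2]; return c+d*t[:,None]
def cloud(s):
    h,w=s["z_map"].shape; u,v=np.meshgrid(np.arange(w),np.arange(h))
    d=np.c_[slopes(s,np.c_[u.ravel(),v.ravel()]),np.ones(h*w)]*s["z_map"].reshape(-1,1)
    return (d@Rm(s["attitude"]).T+np.array(s["xyz"])).reshape(h,w,3)
def proj(s,P):
    p=(np.atleast_2d(P)-np.array(s["xyz"]))@Rm(s["attitude"]); 
    return cv2.projectPoints(p.reshape(-1,1,3),np.zeros(3),np.zeros(3),np.array(s["mtx"]),np.array([s["k1"],0,0,0.]))[0].reshape(-1,2)
E
python3 - <<'E'
from plant import snapshot
from h import *
import pickle
S={n:snapshot(n) for n in("side","top")}
pickle.dump(S,open("s0.pkl","wb"))
s=S["top"];P=cloud(s)
a=cv2.resize(s["color"][95:235,220:360],None,fx=5,fy=5,interpolation=cv2.INTER_CUBIC);cv2.imwrite("pics/c1.png",np.clip(a*1.3,0,255).astype(np.uint8))
t=S["side"]
a=cv2.resize(t["color"][150:270,220:370],None,fx=5,fy=5,interpolation=cv2.INTER_CUBIC);cv2.imwrite("pics/c2.png",np.clip(a*1.3,0,255).astype(np.uint8))
for uv in [(250,190),(330,140),(330,200),(296,178),(285,120),(254,140),(293,210),(299,160),(284,178),(200,100)]:
    print(uv,P[uv[1],uv[0]].round(4))
E
```

```text
(250, 190) [0.5119 0.0094 0.0406]
(330, 140) [ 0.6717 -0.2316  0.0466]
(330, 200) [ 0.4875 -0.2348  0.047 ]
(296, 178) [ 0.5468 -0.1276  0.0927]
(285, 120) [ 0.7197 -0.091   0.0904]
(254, 140) [ 6.58e-01 -3.00e-04  8.72e-02]
(293, 210) [ 0.4525 -0.1212  0.0895]
(299, 160) [ 0.5854 -0.1289  0.1886]
(284, 178) [ 0.5459 -0.0924  0.0925]
(200, 100) [0.8004 0.1807 0.0028]
```

View pics/c1.png

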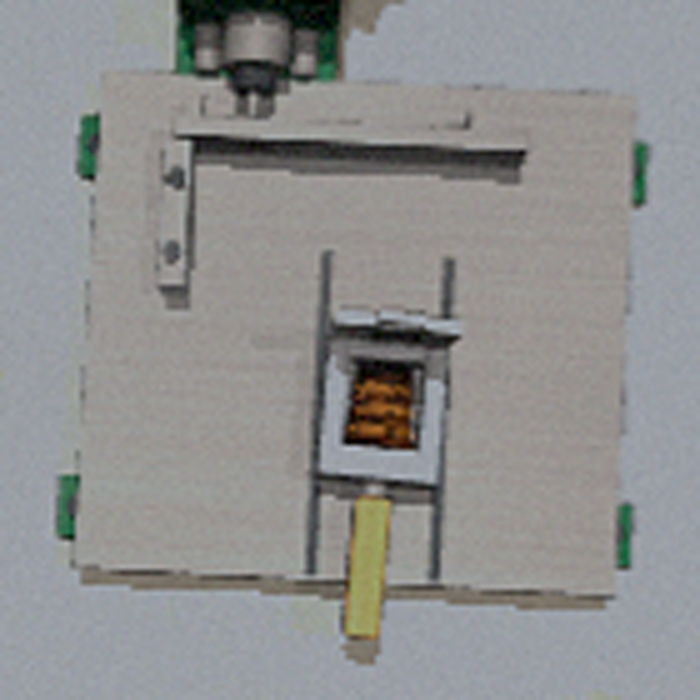

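View pics/c2.png

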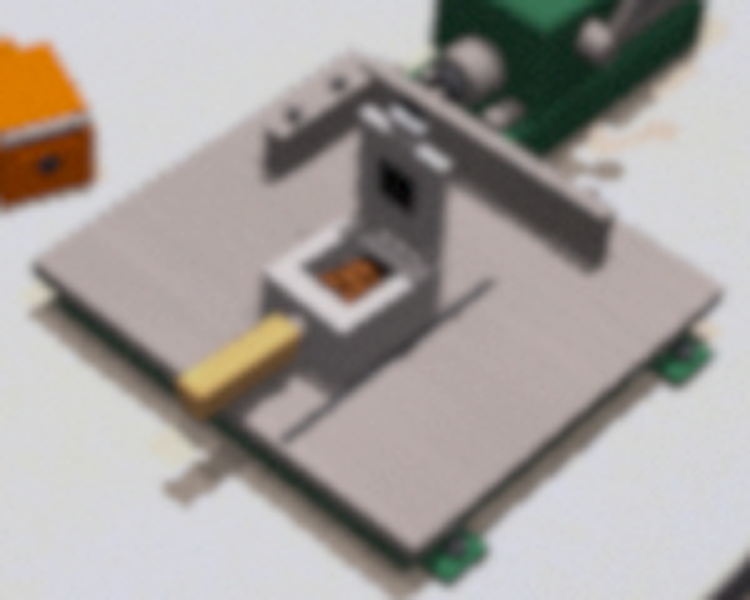

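The crop shows the grey jig with the heel in it, leaf upright (its top at about (395,322)) and the handle towards the robot. It's the right one. The fence runs along (190..525,140..150), the side stop at (190,145..287).

```bash
python3 - <<'E'
from h import *
import pickle
S=pickle.load(open("s0.pkl","rb"));s=S["top"];P=cloud(s)
x,y,z=P[...,0],P[...,1],P[...,2]
roi=np.zeros(z.shape,bool);roi[95:235,225:360]=1
def rect(m,zz,er=0):
    m=m.astype(np.uint8); n,l,st,c=cv2.connectedComponentsWithStats(m)
    i=1+np.argmax(st[1:,4]); cs=cv2.findContours((l==i).astype(np.uint8),cv2.RETR_EXTERNAL,cv2.CHAIN_APPROX_NONE)[0]
    c=max(cs,key=len)[:,0].astype(float); p=plane(s,c,zz)[:,:2]
    r=cv2.minAreaRect(p.astype(np.float32)*1000); return r,cv2.boxPoints(r).round(1).tolist(),int(st[i,4])
print("table",rect(roi&(z>.03)&(z<.2),.045))
print("z med table",np.median(z[roi&(z>.035)&(z<.055)]))
# fence top
f=roi&(z>.078)&(z<.105)&(x>.66)
print("fence",np.median(z[f]),rect(f,.09))
ss=roi&(z>.075)&(z<.1)&(x<.70)&(x>.6)&(y>-.03)&(y<.05); print("stop",np.median(z[ss]),rect(ss,.085))
rim=roi&(z>.085)&(z<.108)&(x<.6)&(x>.49); print("rim",np.median(z[rim]),rect(rim,.097))
hsv=cv2.cvtColor(s["color"],cv2.COLOR_BGR2HSV);hm=roi&(hsv[...,0]>20)&(hsv[...,0]<35)&(hsv[...,1]>90)&(x<.52)
print("handle",np.median(z[hm]),rect(hm,.088))
lf=roi&(z>.115)&(x<.65)&(x>.5);print("leaf",lf.sum(),P[lf].min(0),P[lf].max(0)); 
ys,xs=np.where(lf); 
for r in range(ys.min(),ys.max()+1):
    k=lf[r]; 
    if k.any(): print(r,np.where(k)[0].min(),np.where(k)[0].max(),P[r][k].mean(0).round(4),z[r][k].max().round(4))
# side view leaf
t=S["side"];Q=cloud(t);m=(Q[...,2]>.11)&(Q[...,2]<.25)&(Q[...,0]>.5)&(Q[...,0]<.62)&(abs(Q[...,1]+.125)<.06)
q=Q[m];print(len(q),q.min(0),q.max(0));
for zz in np.arange(.11,.21,.01):
    k=(q[:,2]>=zz)&(q[:,2]<zz+.01)
    if k.any(): print(zz.round(2),k.sum(),np.median(q[k],0).round(4),q[k,1].min().round(3),q[k,1].max().round(3))
E
```

```text
table (((613.3377685546875, -112.48907470703125), (330.4848937988281, 391.5245666503906), 88.10826110839844), [[412.20001220703125, -271.20001220703125], [803.5, -284.1000061035156], [814.4000244140625, 46.20000076293945], [423.1000061035156, 59.099998474121094]], 11307)
z med table 0.045667928135357805
fence 0.08969475424454687 (((718.539794921875, -94.92290496826172), (73.26004028320312, 222.4717559814453), 13.271095275878906), [[657.4000244140625, 4.900000095367432], [708.4000244140625, -211.60000610351562], [779.7000122070312, -194.8000030517578], [728.7000122070312, 21.799999237060547]], 466)
stop 0.08631654552143697 (((661.4707641601562, -1.0918731689453125), (16.257139205932617, 78.5511703491211), 88.57266998291016), [[622.0, -8.199999809265137], [700.5, -10.199999809265137], [700.9000244140625, 6.099999904632568], [622.4000244140625, 8.0]], 141)
rim 0.0953806987680681 (((549.63818359375, -127.2138671875), (70.1202392578125, 83.928955078125), 86.0573501586914), [[505.3999938964844, -159.3000030517578], [589.0999755859375, -165.10000610351562], [593.9000244140625, -95.099998474
[... 586 characters left out ...]
 0.1801] 0.1893
161 286 312 [ 0.5865 -0.1302  0.1641] 0.1872
162 293 311 [ 0.5857 -0.1397  0.1519] 0.1693
163 303 310 [ 0.5868 -0.1545  0.128 ] 0.1379
382 [ 0.57792702 -0.16998047  0.11027328] [ 0.59393605 -0.098457    0.20143826]
0.11 38 [ 0.5886 -0.1353  0.1141] -0.17 -0.099
0.12 42 [ 0.5879 -0.1379  0.1254] -0.17 -0.102
0.13 44 [ 0.5865 -0.1381  0.1356] -0.17 -0.102
0.14 39 [ 0.5863 -0.1469  0.1452] -0.17 -0.102
0.15 45 [ 0.585  -0.1362  0.1552] -0.169 -0.101
0.16 46 [ 0.5854 -0.1343  0.1643] -0.168 -0.1
0.17 42 [ 0.5844 -0.1357  0.1745] -0.169 -0.098
0.18 62 [ 0.5864 -0.1365  0.1841] -0.168 -0.1
0.19 22 [ 0.5869 -0.1343  0.1966] -0.148 -0.122
0.2 2 [ 0.5868 -0.1271  0.2009] -0.129 -0.126
```

```bash
cat > meas.py <<'E'
from h import *
def fit(pts):  # pts Nx2 -> robust line: point, dir
    v=cv2.fitLine((pts*1000).astype(np.float32),cv2.DIST_HUBER,0,.01,.01).ravel(); return v[2:]/1000,v[:2]
def machine(s):
    P=cloud(s);x,y,z=P[...,0],P[...,1],P[...,2]; out={}
    tb=(z>.03)
    # front edge: per column, first row from below where table
    uv=[(u,np.where(tb[150:225,u])[0].max()+150+.5) for u in list(range(242,285))+list(range(302,338))]
    out["front"]=fit(plane(s,uv,.045)[:,:2])
    # right/left edge
    uv=[(np.where(tb[v,300:375])[0].max()+300.5,v) for v in list(range(138,190))]
    out["right"]=fit(plane(s,uv,.045)[:,:2])
    uv=[(np.where(tb[v,225:260])[0].min()+224.5,v) for v in list(range(140,185))]
    out["left"]=fit(plane(s,uv,.045)[:,:2])
    hi=(z>.068)
    uv=[]
    for u in range(262,323):
        k=np.where(hi[105:133,u])[0]
        if len(k): uv.append((u,k.max()+105.5))
    out["fence"]=fit(plane(s,uv,.09)[:,:2])
    uv=[]
    for v in range(126,150):
        k=np.where(hi[v,246:266])[0]
        if len(k): uv.append((k.max()+246.5,v))
    out["stop"]=fit(plane(s,uv,.085)[:,:2])
    return out
E
python3 - <<'E'
from meas import *
import pickle
s=pickle.load(open("s0.pkl","rb"))["top"]
m=machine(s)
for k,(p,d) in m.items():
    a=np.degrees(np.arctan2(d[1],d[0])); print(k,p.round(4),(a+45)%90-45)
yaw=np.radians(np.mean([ (np.degrees(np.arctan2(d[1],d[0]))+45)%90-45 for _,d in m.values()]))
ex=np.array([np.cos(yaw),np.sin(yaw)]);ey=np.array([-ex[1],ex[0]])
for k,(p,d) in m.items(): print(k,"u",p@ex,"v",p@ey)
E
```

```text
front [ 0.4501 -0.117 ] -1.5066223
right [ 0.5987 -0.2768] -1.664299
left [0.597 0.053] -1.418705
fence [ 0.7048 -0.1113] -1.5343628
stop [ 0.6684 -0.0095] -1.5627365
front u 0.45306295 v -0.104886256
right u 0.605945 v -0.2606322
left u 0.5953672 v 0.06896014
fence u 0.7074951 v -0.09231718
stop u 0.66841096 v 0.00846581
```

Request:
send_rows(commands=[[1,[0.08,-0.17,0.02],[0,0,0.004]],[1,[0.08,-0.17,0.02],[0,0,0.004]],[1,[0.08,-0.17,0.02],[0,0,0.004]],[1,[0.08,-0.17,0.02],[0,0,0.004]],[1,[0.08,-0.17,0.02],[0,0,0.004]],[1,[0.08,-0.17,0.02],[0,0,0.004]],[1,[0.08,-0.17,0.02],[0,0,0.004]],[1,[0.08,-0.17,0.02],[0,0,0.004]],[1,[0.08,-0.17,0.02],[0,0,0.004]],[1,[0.08,-0.17,0.02],[0,0,0.004]],[1,[0.08,-0.17,0.02],[0,0,0.004]],[1,[0.08,-0.17,0.02],[0,0,0.004]]])

```text
clock: 1.45
tool_pos: [0.5013, 0.0963, 0.2859]
orientation: [-179.8, -0.1, -94.1]
force: [1.3, 0.9, -0.2]
opening: 0.0013
```

Request:
send_rows(commands=[[1,[0.09,-0.153,0],[0,0,0]],[1,[0.09,-0.153,0],[0,0,0]],[1,[0.09,-0.153,0],[0,0,0]],[1,[0.09,-0.153,0],[0,0,0]],[1,[0.09,-0.153,0],[0,0,0]],[1,[0.09,-0.153,0],[0,0,0]],[1,[0,0,0],[0,0,0]]])

```text
clock: 2.15
tool_pos: [0.6412, -0.1492, 0.2865]
orientation: [-179.7, -0.0, -94.3]
force: [-1.1, 0.8, 0.1]
opening: 0.0003
```

Request:
send_rows(commands=[[1,[0,0.07,-0.1],[0,0,0]],[1,[0,0,-0.12],[0,0,0]],[1,[0,0,-0.12],[0,0,0]],[1,[0,0,-0.12],[0,0,0]],[1,[0,0,0],[0,0,0]]])

```text
clock: 2.65
tool_pos: [0.6408, -0.133, 0.1677]
orientation: [-179.6, -0.0, -94.5]
force: [0.3, 0.3, 0.8]
opening: 0.0006
```

```bash
python3 - <<'E'
from plant import *
from h import *
a=[]
for n,(r0,r1,c0,c1) in {"side":(130,270,220,370),"top":(95,235,220,360)}.items():
    s=snapshot(n);a.append(cv2.resize(s["color"][r0:r1,c0:c1],(390,390),interpolation=cv2.INTER_CUBIC))
cv2.imwrite("pics/d1.png",np.hstack(a));o=sensors.get_obs();print(o["tool_pos"],o["force"])
E
```

```text
[ 0.64360326 -0.13348783  0.17256682] [ 0.81972239 -0.01812307  1.07145398]
```

View pics/d1.png

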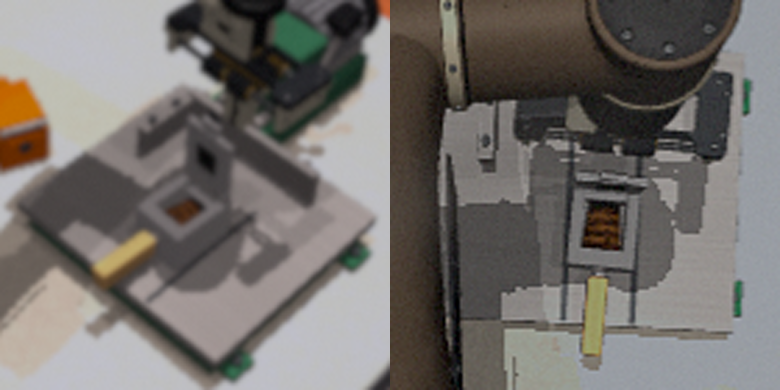

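```bash
python3 - <<'E'
import numpy as np
hx,hz,w,t=.592,.101,.010,.004
for s in(.072,):
  for a in np.arange(1.5,-.01,-.1):
    print(round(a,1),np.round([hx-s*np.cos(a)+t*np.sin(a)+w,hz+s*np.sin(a)+t*np.cos(a)],4))
E
```

```text
1.5 [0.6009 0.1731]
1.4 [0.5937 0.1726]
1.3 [0.5866 0.1714]
1.2 [0.5796 0.1696]
1.1 [0.5729 0.167 ]
1.0 [0.5665 0.1637]
0.9 [0.5604 0.1599]
0.8 [0.5547 0.1554]
0.7 [0.5495 0.1504]
0.6 [0.5448 0.145 ]
0.5 [0.5407 0.139 ]
0.4 [0.5372 0.1327]
0.3 [0.5344 0.1261]
0.2 [0.5322 0.1192]
0.1 [0.5308 0.1122]
-0.0 [0.53  0.105]
```

Request:
send_rows(commands=[[1,[-0.04,0,0],[0,0,0]],[1,[-0.04,0,0],[0,0,0]],[1,[-0.03,0,0],[0,0,0]],[1,[-0.02,0,0],[0,0,0]]])

```text
clock: 3.15
tool_pos: [0.6115, -0.1334, 0.179]
orientation: [-178.7, -0.0, -94.4]
force: [-0.4, -0.1, -0.2]
opening: 0.0004
```

Request:
send_rows(commands=[[1,[-0.016,0,-0.015],[0,0.003,0]],[1,[-0.016,0,-0.006],[0,0,0]],[1,[-0.016,0,-0.002],[0,0,0]],[1,[-0.016,0,-0.004],[0,0,0]]])

```text
clock: 3.55
tool_pos: [0.5952, -0.1333, 0.174]
orientation: [-179.6, -0.1, -94.4]
force: [1.1, 0.3, 1.4]
opening: 0.0005
```

Request:
send_rows(commands=[[1,[-0.018,0,-0.006],[0,0,0]],[1,[-0.018,0,-0.006],[0,0,0]],[1,[-0.018,0,-0.008],[0,0,0]],[1,[-0.018,0,-0.01],[0,0,0]]])

```text
clock: 3.95
tool_pos: [0.5763, -0.1333, 0.1659]
orientation: [-179.6, -0.1, -94.4]
force: [0.7, 0.7, 1.2]
opening: 0.0005
```

```bash
cat > look.py <<'E'
import sys
from plant import *
from h import *
a=[]
for n,(r0,r1,c0,c1) in {"side":(130,270,220,370),"top":(95,235,220,360)}.items():
    s=snapshot(n);a.append(cv2.resize(s["color"][r0:r1,c0:c1],(390,390),interpolation=cv2.INTER_CUBIC))
cv2.imwrite(f"pics/{sys.argv[1]}.png",np.hstack(a));o=sensors.get_obs();print(o["tool_pos"],o["orientation"],o["force"])
E
python3 look.py d2
```

```text
[ 0.57554983 -0.13333754  0.16566206] [-1.79647703e+02 -1.06684462e-01 -9.44246010e+01] [ 0.3439349  -0.8311423   0.53829138]
```

View pics/d2.png

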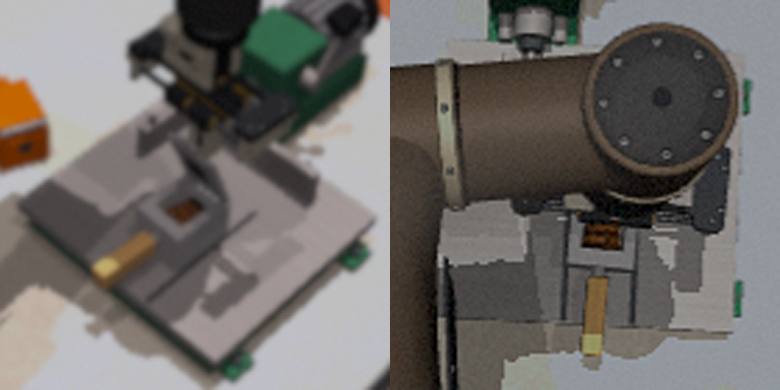

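Request:
send_rows(commands=[[1,[-0.014,0,-0.006],[0,0,0]],[1,[-0.014,0,-0.007],[0,0,0]],[1,[-0.013,0,-0.008],[0,0,0]],[1,[-0.013,0,-0.008],[0,0,0]],[1,[-0.012,0,-0.009],[0,0,0]],[1,[-0.012,0,-0.009],[0,0,0]],[1,[-0.011,0,-0.01],[0,0,0]],[1,[-0.011,0,-0.01],[0,0,0]]])

```text
clock: 4.85
tool_pos: [0.5489, -0.1332, 0.1474]
orientation: [-179.6, -0.1, -94.4]
force: [0.9, 0.8, 0.5]
opening: 0.0005
```

Request:
send_rows(commands=[[1,[-0.009,0,-0.01],[0,0,0]],[1,[-0.009,0,-0.011],[0,0,0]],[1,[-0.008,0,-0.012],[0,0,0]],[1,[-0.008,0,-0.012],[0,0,0]],[1,[-0.007,0,-0.013],[0,0,0]],[1,[-0.006,0,-0.013],[0,0,0]],[1,[-0.005,0,-0.013],[0,0,0]]])

```text
clock: 5.55
tool_pos: [0.5343, -0.1333, 0.1245]
orientation: [-179.7, -0.1, -94.4]
force: [0.8, 0.0, 0.2]
opening: 0.0008
```

```bash
python3 look.py d3
```

```text
[ 0.53385546 -0.1333328   0.12420487] [-1.79721876e+02 -1.10655515e-01 -9.44306603e+01] [-0.62642054 -0.5785762  -0.45978131]
```

View pics/d3.png

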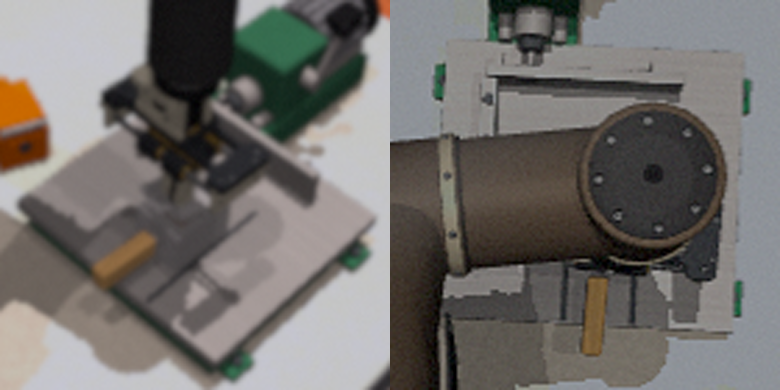

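Leaf almost shut under the fingers (side crop about (175,200)), jig unmoved. I'm now going straight down slowly until contact force.

Request:
send_rows(commands=[[1,[-0.002,0,-0.012],[0,0,0]],[1,[-0.002,0,-0.012],[0,0,0]],[1,[0,0,-0.012],[0,0,0]],[1,[0,0,-0.012],[0,0,0]],[1,[0,0,-0.01],[0,0,0]],[1,[0,0,-0.01],[0,0,0]]])

```text
clock: 6.25
tool_pos: [0.5325, -0.1335, 0.1059]
orientation: [-179.8, -0.1, -94.4]
force: [-0.8, 1.0, 0.4]
opening: 0.0002
```

Request:
send_rows(commands=[[1,[0,0,-0.008],[0,0,0]],[1,[0,0,-0.008],[0,0,0]]])

```text
clock: 6.45
tool_pos: [0.5335, -0.134, 0.1049]
orientation: [-179.7, -0.2, -94.3]
force: [-7.8, 2.9, 24.7]
opening: 0.0005
```

Firm stop at z = 0.105, exactly the shut leaf's top. Lifting off and looking.

Request:
send_rows(commands=[[1,[0,0,0.02],[0,0,0]],[1,[0,0,0.1],[0,0,0]],[0,[0,0,0.16],[0,0,0]],[0,[-0.1,0,0.16],[0,0,0]],[0,[-0.15,0,0],[0,0,0]],[0,[-0.15,0,0],[0,0,0]],[0,[0,0,0],[0,0,0]]])

```text
clock: 7.15
tool_pos: [0.4311, -0.1341, 0.2185]
orientation: [-179.6, -0.2, -94.3]
force: [1.0, 0.3, 0.2]
opening: 0.0343
```

```bash
python3 look.py d4; python3 - <<'E'
from plant import *
from h import *
t=snapshot("side");Q=cloud(t)
for nm,uv in {"side":0}.items():
    m=(Q[...,2]>.08)&(Q[...,2]<.125)&(Q[...,0]>.4)&(Q[...,0]<.61)&(abs(Q[...,1]+.125)<.06)
    q=Q[m]
    for xx in np.arange(.41,.61,.01):
        k=(q[:,0]>=xx)&(q[:,0]<xx+.01)
        if k.any(): print(xx.round(3),k.sum(),np.median(q[k],0).round(4),q[k,1].min().round(4),q[k,1].max().round(4),q[k,2].max().round(4))
s=snapshot("wrist");cv2.imwrite("pics/w4.png",s["color"])
E
```

```text
[ 0.43413471 -0.13405472  0.21846056] [-179.57015137   -0.26997185  -94.29354432] [ 0.73288381 -1.2427516   0.18733482]
0.41 13 [ 0.4166 -0.1233  0.0858] -0.1336 -0.1129 0.0936
0.42 21 [ 0.4247 -0.1267  0.0869] -0.135 -0.1124 0.0907
0.43 19 [ 0.4354 -0.128   0.086 ] -0.1367 -0.1149 0.0895
0.44 19 [ 0.4438 -0.1272  0.0858] -0.1362 -0.1136 0.0906
0.45 25 [ 0.4557 -0.1296  0.0871] -0.1375 -0.1155 0.0925
0.46 18 [ 0.4649 -0.1292  0.0873] -0.138 -0.1167 0.0911
0.47 23 [ 0.4756 -0.1285  0.0865] -0.1381 -0.1169 0.0926
0.48 19 [ 0.4873 -0.1336  0.0857] -0.1386 -0.1173 0.0945
0.49 29 [ 0.4965 -0.129   0.0998] -0.1424 -0.1143 0.1099
0.5 55 [ 0.5073 -0.1397  0.096 ] -0.165 -0.0984 0.1086
0.51 93 [ 0.5137 -0.1335  0.1031] -0.1648 -0.0921 0.1098
0.52 66 [ 0.5257 -0.1392  0.1043] -0.1657 -0.0976 0.1099
0.53 52 [ 0.5351 -0.1462  0.1037] -0.1681 -0.0986 0.1104
0.54 52 [ 0.5443 -0.1436  0.104 ] -0.1673 -0.1102 0.1082
0.55 60 [ 0.555  -0.1426  0.1041] -0.1702 -0.1092 0.1093
0.56 51 [ 0.5651 -0.1455  0.1042] -0.1713 -0.1126 0.1093
0.57 50 [ 0.5749 -0.1485  0.1035] -0.1698 -0.112 0.1094
0.58 52 [ 0.584  -0.1486  0.1046] -0.1705 -0.1131 0.1102
0.59 36 [ 0.5925 -0.1454  0.1039] -0.1688 -0.1133 0.1087
0.6 2 [ 0.6011 -0.1436  0.094 ] -0.1662 -0.121 0.1006
```

View pics/d4.png

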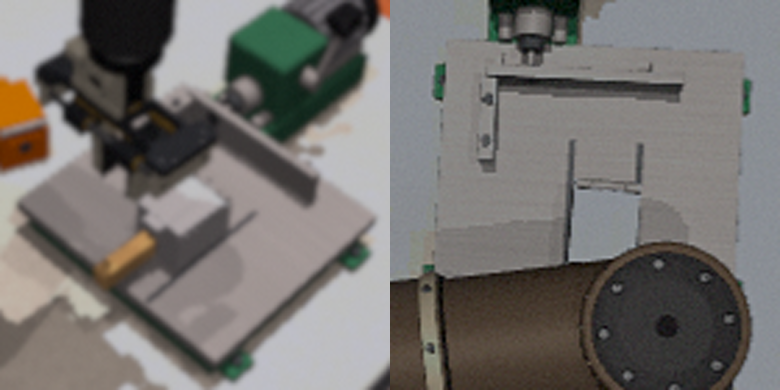

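View pics/w4.png

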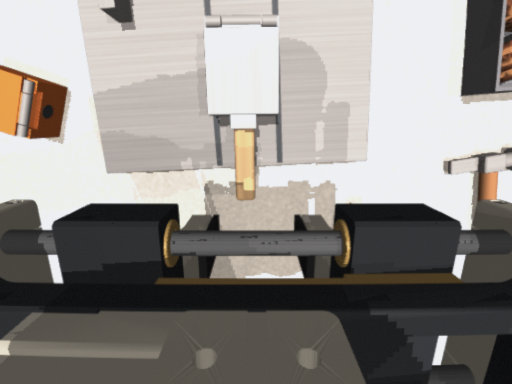

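```bash
python3 - <<'E'
from plant import *
from h import *
s=snapshot("wrist");hsv=cv2.cvtColor(s["color"],cv2.COLOR_BGR2HSV)
m=(hsv[...,0]>12)&(hsv[...,0]<35)&(hsv[...,1]>60);m[:128]=0;m[200:]=0;m[:,:215]=0;m[:,275:]=0
for v in range(130,196,8):
    k=np.where(m[v])[0]
    if len(k): print(v,k.min(),k.max(),plane(s,[(k.min()-.5,v),(k.max()+.5,v)],.088)[:,:2].round(4).tolist())
lv=[(206,112),(279,112),(207,30),(279,30)];print(plane(s,lv,.105).round(4))
print(sensors.get_obs()["tool_pos"])
E
```

```text
130 234 254 [[0.496, -0.1138], [0.4943, -0.136]]
138 234 254 [[0.4877, -0.113], [0.486, -0.1354]]
146 235 254 [[0.4792, -0.1133], [0.4776, -0.1347]]
154 235 254 [[0.4707, -0.1125], [0.469, -0.134]]
162 235 254 [[0.462, -0.1117], [0.4604, -0.1334]]
170 236 254 [[0.4532, -0.1119], [0.4516, -0.1327]]
178 236 254 [[0.4443, -0.1111], [0.4427, -0.132]]
186 236 254 [[0.4353, -0.1102], [0.4336, -0.1313]]
194 236 254 [[0.4261, -0.1094], [0.4245, -0.1306]]
[[ 0.5156 -0.0899  0.105 ]
 [ 0.5101 -0.1614  0.105 ]
 [ 0.5884 -0.0993  0.105 ]
 [ 0.5833 -0.1656  0.105 ]]
[ 0.43499221 -0.13404207  0.21750722]
```

Request:
send_rows(commands=[[0,[0.07,0.048,0],[0,0,0]],[0,[0,0,-0.1],[0,0,0]],[0,[0,0,-0.1],[0,0,0]],[0,[0,0,0],[0,0,0]]])

```text
clock: 7.8
tool_pos: [0.4578, -0.1205, 0.165]
orientation: [-179.8, -0.3, -94.3]
force: [0.0, 0.6, -0.7]
opening: 0.0851
```

Request:
send_rows(commands=[[0,[-0.01,-0.006,-0.1],[0,0,0]],[0,[0,0,-0.1],[0,0,0]],[0,[0,0,-0.1],[0,0,0]],[0,[0,0,-0.1],[0,0,0]],[0,[0,0,0],[0,0,0]]])

```text
clock: 8.3
tool_pos: [0.4622, -0.121, 0.0645]
orientation: [-179.7, -0.5, -94.2]
force: [-0.1, -0.0, -0.6]
opening: 0.0874
```

Request:
send_rows(commands=[[0,[-0.028,-0.002,-0.028],[0,0,0]],[0,[0,0,0],[0,0,0]],[0,[0,0,0],[0,0,0]]])

```text
clock: 8.6
tool_pos: [0.4577, -0.1212, 0.0597]
orientation: [-179.6, -0.5, -94.1]
force: [0.1, 0.2, 0.8]
opening: 0.0879
```

Request:
send_rows(commands=[[1,[-0.01,-0.002,-0.008],[0,0,0]],[1,[0,0,0],[0,0,0]],[1,[0,0,0],[0,0,0]],[1,[0,0,0],[0,0,0]],[1,[0,0,0],[0,0,0]],[1,[0,0,0],[0,0,0]],[1,[0,0,0],[0,0,0]]])

```text
clock: 9.3
tool_pos: [0.4569, -0.1216, 0.0605]
orientation: [-179.2, -0.4, -94.1]
force: [0.5, -0.1, -0.3]
opening: 0.0373
```

```bash
python3 look.py d5; python3 -c "
from plant import *
print(sensors.get_obs())
import cv2;cv2.imwrite('pics/w5.png',snapshot('wrist')['color'])"
```

```text
[ 0.45687657 -0.12158231  0.06047232] [-179.24265735   -0.43682985  -94.10347828] [ 0.01561217  0.03046574 -0.4097151 ]
{'clock': 9.4, 'joint_pos': array([  9.557719  ,  11.65996375, -37.65727911,   0.93755369,
       -40.05375275,  75.62735275]), 'qvel': array([ 0.05238136, -0.03856216, -0.05029495, -0.05053174,  0.07503168,
       -0.08947471]), 'tau': array([-1.27365802e-03, -3.72277308e+01,  2.05427420e+01,  4.81041670e+00,
        1.20659270e-01, -1.10117384e-03]), 'tool_pos': array([ 0.45687657, -0.12158231,  0.06047232]), 'orientation': array([-179.24265735,   -0.43682985,  -94.10347828]), 'force': array([ 0.01561217,  0.03046574, -0.4097151 ]), 'moment': array([ 0.00621288,  0.05394673, -0.03555525]), 'opening': 0.029281030755476892}
```

View pics/w5.png

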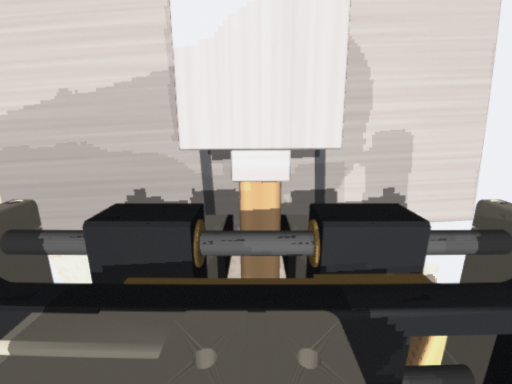

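View pics/d5.png

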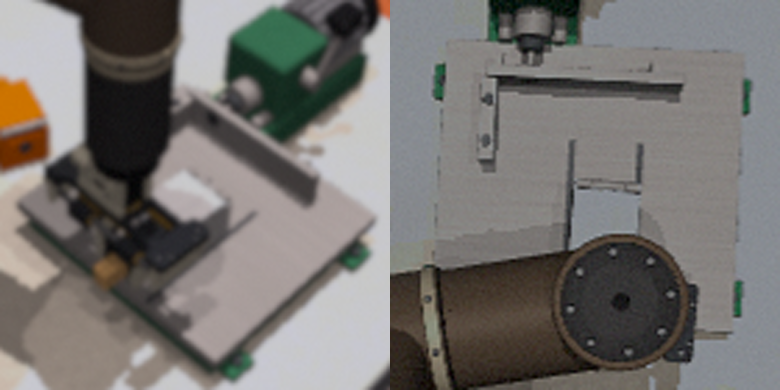

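Request:
send_rows(commands=[[1,[0,0,-0.008],[0.0012,0.0022,0]],[1,[0,0,0],[0,0,0]],[1,[0,0,0],[0,0,0]],[1,[0,0,0],[0,0,0]],[1,[0,0,0],[0,0,0]]])

```text
clock: 9.95
tool_pos: [0.4569, -0.1218, 0.0591]
orientation: [179.8, -0.0, -94.1]
force: [-1.4, 0.3, 3.0]
opening: 0.0217
```

Request:
send_rows(commands=[[1,[0.01,0.006,0],[0,0,0.001]],[1,[0.02,0.014,0],[0,0,0.001]],[1,[0.02,0.014,0],[0,0,0.001]],[1,[0.02,0.014,0],[0,0,0.001]],[1,[0.02,0.014,0],[0,0,0.001]]])

```text
clock: 10.45
tool_pos: [0.4776, -0.1073, 0.0594]
orientation: [179.5, -0.2, -92.2]
force: [-2.9, -1.2, 5.4]
opening: 0.0219
```

Request:
send_rows(commands=[[1,[0.02,0.014,0],[0,0,0.001]],[1,[0.02,0.014,0],[0,0,0]],[1,[0.02,0.014,0],[0,0,0]],[1,[0.02,0.014,0],[0,0,0]],[1,[0.02,0.014,0],[0,0,0]],[1,[0.02,0.014,0],[0,0,0]]])

```text
clock: 11.05
tool_pos: [0.5098, -0.0845, 0.0594]
orientation: [179.5, -0.2, -91.8]
force: [-2.7, -1.2, 4.6]
opening: 0.0217
```

Request:
send_rows(commands=[[1,[0.02,0.014,0],[0,0,0]],[1,[0.02,0.014,0],[0,0,0]],[1,[0.02,0.014,0],[0,0,0]],[1,[0.02,0.014,0],[0,0,0]],[1,[0.02,0.014,0],[0,0,0]],[1,[0.02,0.014,0],[0,0,0]],[1,[0.02,0.014,0],[0,0,0]],[1,[0,0,0],[0,0,0]]])

```text
clock: 11.85
tool_pos: [0.5491, -0.0566, 0.0594]
orientation: [179.5, -0.2, -91.6]
force: [0.0, -0.6, 2.6]
opening: 0.0218
```

```bash
python3 look.py d6;python3 -c "
from plant import *
import cv2;cv2.imwrite('pics/w6.png',snapshot('wrist')['color'])"
```

```text
[ 0.54903463 -0.05671157  0.05943588] [ 1.79566509e+02 -1.48631802e-01 -9.16580019e+01] [1.06156629 1.66342684 0.85175405]
```

View pics/d6.png

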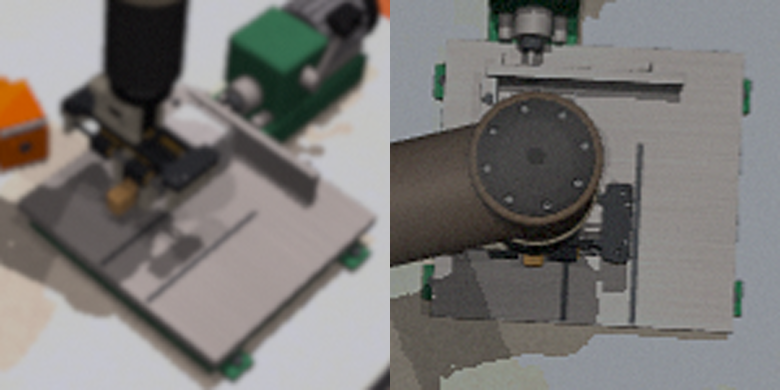

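View pics/w6.png

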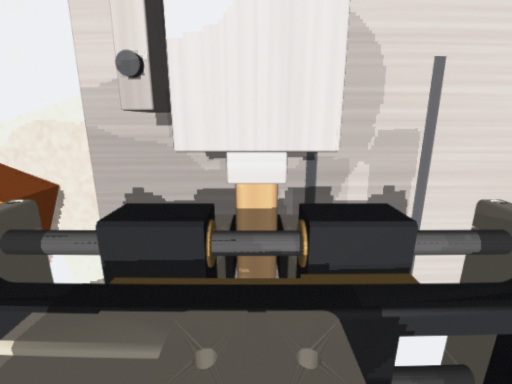

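```bash
python3 - <<'E'
from plant import *
from h import *
s=snapshot("wrist")
a=s["color"][0:170,90:360];cv2.imwrite("pics/w7.png",cv2.resize(a,None,fx=2.9,fy=2.9,interpolation=cv2.INTER_CUBIC))
P=cloud(s);z=P[...,2]
# leaf left & right edges, stop right edge by depth
le=[];re=[];st=[]
for v in range(5,145,5):
    k=np.where((z[v,150:360]>.098)&(z[v,150:360]<.115))[0]+150
    if len(k): le.append((k.min()-.5,v)); re.append((k.max()+.5,v))
    k=np.where((z[v,90:160]>.075)&(z[v,90:160]<.097))[0]+90
    if len(k) and v<100: st.append((k.max()+.5,v))
for n,uv,h in(("L",le,.105),("R",re,.105),("S",st,.085)):
    p=plane(s,uv,h)[:,:2]; l=cv2.fitLine((p*1000).astype(np.float32),cv2.DIST_HUBER,0,.01,.01).ravel(); print(n,len(uv),uv[0],uv[-1],np.degrees(np.arctan(l[1]/l[0])),l[2:], "y at x=.62:",l[3]+(620-l[2])*l[1]/l[0])
E
```

```text
L 28 (np.float64(162.5), 5) (np.float64(172.5), 140) -1.7767831 [635.3097   -23.105724] y at x=.62: -22.630808
R 28 (np.float64(349.5), 5) (np.float64(339.5), 140) -1.9528283 [632.7526   -92.967865] y at x=.62: -92.53304
S 19 (np.float64(152.5), 5) (np.float64(159.5), 95) -1.0435241 [648.83496  -12.469657] y at x=.62: -11.944429
```

View pics/w7.png

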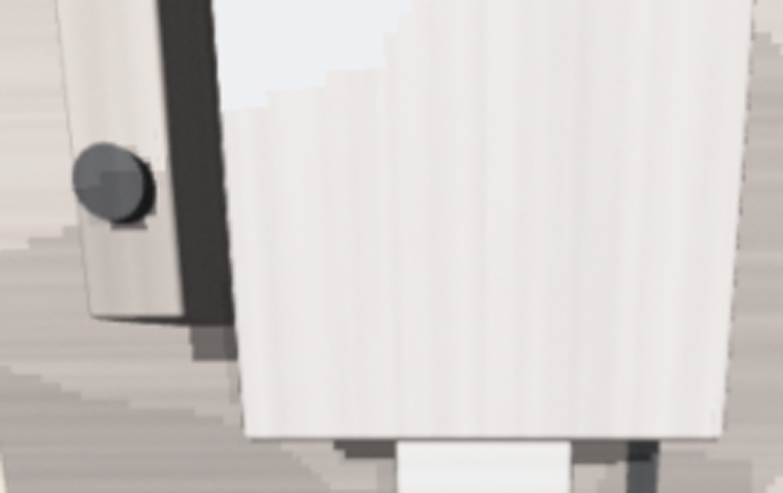

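Request:
send_rows(commands=[[1,[0.016,0.008,0],[0,0,0.0006]],[1,[0.016,0.008,0],[0,0,0]],[1,[0.016,0.006,0],[0,0,0]],[1,[0.01,0.004,0],[0,0,0]],[1,[0.006,0,0],[0,0,0]]])

```text
clock: 12.55
tool_pos: [0.561, -0.0517, 0.0597]
orientation: [179.1, -0.3, -91.5]
force: [-3.0, 0.8, 6.6]
opening: 0.0217
```

Request:
send_rows(commands=[[1,[0.008,0,0],[0.0005,-0.0015,0]],[1,[0.008,0,0],[0,0,0]],[1,[0.008,0,0],[0,0,0]]])

```text
clock: 12.85
tool_pos: [0.5647, -0.0522, 0.0595]
orientation: [179.4, -0.1, -91.5]
force: [-3.0, -0.0, 6.2]
opening: 0.0214
```

Request:
send_rows(commands=[[1,[0.008,0,0],[0,-0.0006,0]],[1,[0.008,0,0],[0,0,0]],[1,[0.008,0,0],[0,0,0]]])

```text
clock: 13.15
tool_pos: [0.5667, -0.0526, 0.0593]
orientation: [179.2, -0.1, -91.6]
force: [-10.4, 3.6, 13.8]
opening: 0.0219
```

```bash
python3 -c "
from plant import *
o=sensors.get_obs();print(o['force'],o['moment'],o['tool_pos'],o['orientation'])"
```

```text
[-10.38288959   3.64287583  13.79496492] [1.58143571 3.87733465 0.09531403] [ 0.56665603 -0.05255702  0.05933675] [ 1.79207891e+02 -1.26648176e-01 -9.15724991e+01]
```

Request:
send_rows(commands=[[1,[0.004,0.012,0.002],[0,-0.0012,0]],[1,[0.004,0.012,0.002],[0,0,0]],[1,[0.004,0.012,0],[0,0,0]]])

```text
clock: 13.45
tool_pos: [0.5667, -0.045, 0.0594]
orientation: [179.3, -0.2, -91.7]
force: [-7.4, -5.6, 9.0]
opening: 0.0216
```

Request:
send_rows(commands=[[1,[0.004,0.01,0.002],[0,-0.0008,0]],[1,[0.004,0.01,0.002],[0,0,0]]])

```text
clock: 13.65
tool_pos: [0.5664, -0.0418, 0.0597]
orientation: [179.3, -0.4, -91.8]
force: [-3.7, -14.2, 3.3]
opening: 0.0224
```

Request:
send_rows(commands=[[1,[0.012,0.008,0],[0,0,0]],[1,[0.014,0.008,0],[0,0,0]]])

```text
clock: 13.85
tool_pos: [0.5663, -0.0422, 0.0594]
orientation: [178.5, -0.7, -91.9]
force: [-14.5, -8.1, 16.1]
opening: 0.0217
```

```bash
python3 look.py d8; cat > w.py <<'E'
import sys
from plant import *
from h import *
o=sensors.get_obs();print(o["force"],o["moment"],o["orientation"],o["tool_pos"])
s=snapshot("wrist")
a=s["color"][0:190,90:360];cv2.imwrite(f"pics/{sys.argv[1]}.png",cv2.resize(a,None,fx=2.9,fy=2.9,interpolation=cv2.INTER_CUBIC))
P=cloud(s);z=P[...,2]
le=[];re=[]
for v in range(5,145,5):
    k=np.where((z[v,150:360]>.098)&(z[v,150:360]<.115))[0]+150
    if len(k): le.append((k.min()-.5,v)); re.append((k.max()+.5,v))
for n,uv,h in(("L",le,.105),("R",re,.105)):
    p=plane(s,uv,h)[:,:2]; l=cv2.fitLine((p*1000).astype(np.float32),cv2.DIST_HUBER,0,.01,.01).ravel(); print(n,len(uv),np.degrees(np.arctan(l[1]/l[0])),l[2:])
for v in range(10,145,20): print(v,z[v,200:330:32].round(4))
E
python3 w.py w8
```

```text
[ 0.56633178 -0.04216342  0.05933782] [178.51891705  -0.75419294 -91.90566759] [-12.44908743  -9.65858815  14.41215418]
[-12.44908743  -9.65858815  14.41215418] [-3.1507234   4.46203601 -0.23622799] [178.51891705  -0.75419294 -91.90566759] [ 0.56633178 -0.04216342  0.05933782]
L 28 -2.4771442 [653.3974    -9.620974]
R 28 -2.7301066 [650.6738  -79.50116]
10 [0.1061 0.1053 0.105  0.1058 0.1052]
30 [0.105  0.1049 0.106  0.1056 0.105 ]
50 [0.1064 0.1059 0.1071 0.1055 0.1064]
70 [0.1066 0.1057 0.1054 0.1058 0.1057]
90 [0.1069 0.1053 0.1059 0.1057 0.1042]
110 [0.1062 0.1072 0.1057 0.1052 0.1054]
130 [0.1058 0.1061 0.1063 0.106  0.1064]
```

View pics/d8.png

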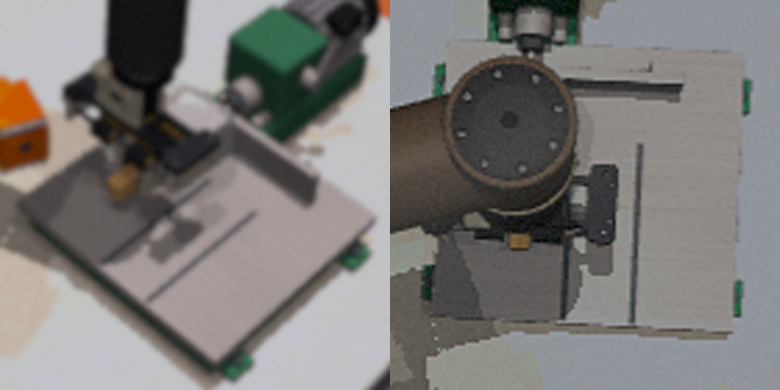

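View pics/w8.png

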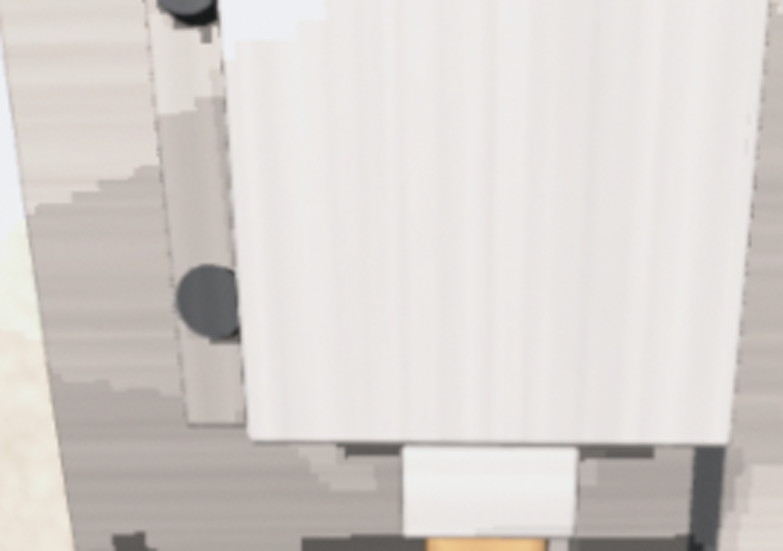

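Request:
send_rows(commands=[[1,[0.006,0.004,0.002],[0.002,-0.004,0.003]],[1,[0.006,0.004,0.002],[0.001,-0.002,0.002]]])

```text
clock: 14.2
tool_pos: [0.5671, -0.0427, 0.0597]
orientation: [-179.6, 0.2, -90.2]
force: [-1.9, -7.7, -0.6]
opening: 0.0218
```

```bash
python3 w.py w9
```

```text
[-1.85203713 -7.74296775 -0.6353817 ] [-3.06639635  0.89988207 -0.52473007] [-179.58261036    0.21907364  -90.18610815] [ 0.56707769 -0.04273832  0.05965434]
L 28 -1.9162302 [652.6557    -9.334185]
R 28 -2.1062176 [650.373   -79.04722]
10 [0.1045 0.1066 0.1059 0.1056 0.1062]
30 [0.1058 0.1054 0.105  0.1049 0.1049]
50 [0.1062 0.106  0.1055 0.1061 0.1066]
70 [0.1058 0.1053 0.1058 0.1052 0.1061]
90 [0.1053 0.1063 0.1068 0.1064 0.1066]
110 [0.1055 0.1068 0.1067 0.1052 0.1066]
130 [0.1058 0.1052 0.1052 0.1056 0.106 ]
```

```bash
cat >> w.py <<'E'
st=[]
for v in range(5,140,4):
    k=np.where((z[v,120:175]>.07))[0]+120
    if len(k): st.append((k.min()-.5,v))
p=plane(s,st,.085)[:,:2]
l=cv2.fitLine((p*1000).astype(np.float32),cv2.DIST_HUBER,0,.01,.01).ravel(); print("S",len(st),np.degrees(np.arctan(l[1]/l[0])),l[2:],"stop face y-16 ->",l[3]-16, "vs leaf L at same x")
E
python3 w.py w10
```

```text
[-1.44533681 -7.88917929 -0.65052604] [-2.95050363  0.80399183 -0.48967082] [-179.55220933    0.23058753  -90.1538346 ] [ 0.56711883 -0.04279527  0.05966939]
L 28 -1.8601909 [653.3069    -9.347383]
R 28 -1.8228096 [646.4959 -78.9213]
10 [0.1043 0.1064 0.1062 0.1053 0.1058]
30 [0.1052 0.1039 0.1053 0.1053 0.219 ]
50 [0.1064 0.1057 0.1049 0.1038 0.1051]
70 [0.1056 0.1055 0.1057 0.106  0.1056]
90 [0.1068 0.1065 0.106  0.1047 0.1056]
110 [0.1049 0.1053 0.1063 0.1051 0.106 ]
130 [0.1062 0.1055 0.1051 0.1047 0.1063]
S 34 -1.6251026 [659.706       6.5640187] stop face y-16 -> -9.435982 vs leaf L at same x
```

View pics/w10.png

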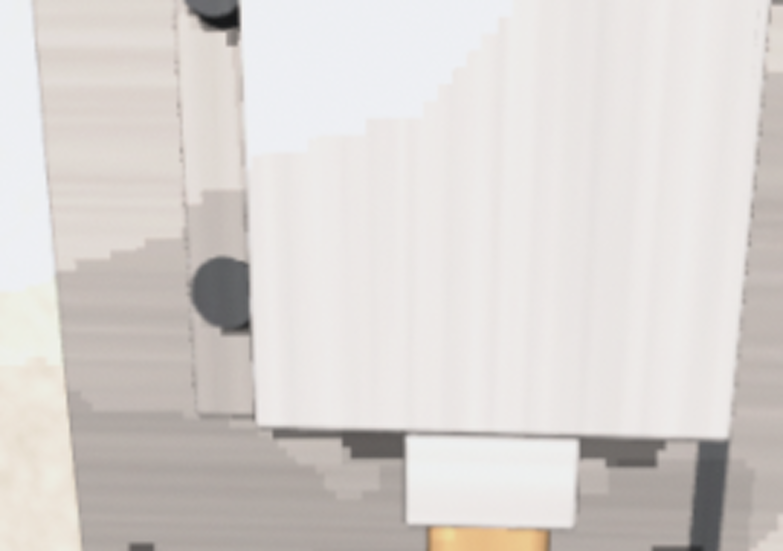

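```bash
python3 - <<'E'
from plant import *
from h import *
s=snapshot("wrist")
a=plane(s,[(225/2.9+90-.3,413.5/2.9-.3)],.085)[0];b=plane(s,[(258/2.9+90-.3,427/2.9-.3),(728/2.9+90-.3,438/2.9-.3)],.105)
yaw=np.radians(-1.55);ex=np.array([np.cos(yaw),np.sin(yaw),0])
print(a.round(4),b.round(4),"u stop end",a@ex,"u leaf edge",b@ex)
E
```

```text
[0.6239 0.0024 0.085 ] [[ 0.6231 -0.0091  0.105 ]
 [ 0.6213 -0.078   0.105 ]] u stop end 0.6236100264897512 u leaf edge [0.62315989 0.62316437]
```

Request:
send_rows(commands=[[1,[0.01,0.002,0.002],[0,-0.001,0]],[1,[0.014,0.002,0.002],[0,-0.002,0]]])

```text
clock: 14.55
tool_pos: [0.5673, -0.0432, 0.0591]
orientation: [-179.2, 0.1, -90.4]
force: [-14.6, 3.1, 12.2]
opening: 0.022
```

```bash
python3 w.py w11
```

```text
[-14.61383599   3.05684219  12.21400632] [ 0.99308185  5.8808322  -0.17220215] [-1.79206018e+02  1.01124549e-01 -9.03871434e+01] [ 0.5672986  -0.04318133  0.05907723]
L 28 -1.5513228 [652.3196    -9.229993]
R 28 -1.8259709 [648.51404  -79.040825]
10 [0.1067 0.1058 0.1059 0.1063 0.1054]
30 [0.1064 0.1067 0.1054 0.1058 0.1052]
50 [0.1056 0.1068 0.1067 0.1056 0.1063]
70 [0.1051 0.1046 0.1055 0.1066 0.106 ]
90 [0.1051 0.1057 0.1055 0.1057 0.1051]
110 [0.1065 0.1057 0.1068 0.1062 0.1061]
130 [0.1054 0.1057 0.1052 0.1056 0.1055]
S 34 -1.7449821 [663.3033     6.441156] stop face y-16 -> -9.558844 vs leaf L at same x
```

Request:
send_rows(commands=[[1,[0.014,0.008,0.006],[0,-0.001,0]],[1,[0.014,0.01,0.006],[0,-0.001,0]]])

```text
clock: 14.8
tool_pos: [0.5669, -0.0422, 0.0594]
orientation: [-179.3, -0.2, -90.6]
force: [-6.5, -14.5, -0.4]
opening: 0.022
```

```bash
python3 w.py w12
```

```text
[ -6.53306125 -14.52085993  -0.37894424] [-4.80962142  2.55727501 -0.60802025] [-1.79272890e+02 -1.63324287e-01 -9.05631823e+01] [ 0.56694859 -0.04219247  0.05936096]
L 28 -2.3750806 [650.49896   -9.333006]
R 28 -2.5784235 [656.1032  -79.54738]
10 [0.1065 0.107  0.107  0.1064 0.1055]
30 [0.1062 0.1061 0.1048 0.1064 0.1057]
50 [0.1049 0.1056 0.1055 0.1061 0.1053]
70 [0.1058 0.1059 0.1057 0.105  0.1048]
90 [0.1065 0.105  0.1056 0.1053 0.1069]
110 [0.106  0.1055 0.1058 0.106  0.1057]
130 [0.1062 0.1055 0.1044 0.1056 0.1054]
S 34 -1.658957 [659.9042      6.5827146] stop face y-16 -> -9.417286 vs leaf L at same x
```

Request:
send_rows(commands=[[1,[0.014,-0.002,0.004],[0,-0.001,0.002]],[1,[0.02,0.003,0.005],[0,-0.001,0.002]]])

```text
clock: 15.05
tool_pos: [0.5672, -0.0439, 0.059]
orientation: [-179.5, -0.3, -89.4]
force: [-19.5, 1.9, 15.3]
opening: 0.0218
```

```bash
python3 w.py w13
```

```text
[-19.52999028   1.85326856  15.25440326] [ 1.23444513  7.29103598 -0.62130113] [-179.47017168   -0.28754144  -89.36711379] [ 0.5671531  -0.04388947  0.05902803]
L 28 -1.2490822 [646.1675     -9.3047905]
R 28 -1.7024263 [647.55035 -79.27613]
10 [0.1066 0.107  0.1054 0.1064 0.1064]
30 [0.1064 0.1068 0.1063 0.107  0.1063]
50 [0.106  0.1049 0.1072 0.1051 0.1054]
70 [0.1059 0.1063 0.1055 0.1066 0.1058]
90 [0.1053 0.1061 0.1062 0.1059 0.1058]
110 [0.1053 0.1051 0.1058 0.1057 0.1043]
130 [0.1055 0.1056 0.1052 0.106  0.107 ]
S 34 -1.6449119 [644.3755     7.037334] stop face y-16 -> -8.962666 vs leaf L at same x
```

Request:
send_rows(commands=[[1,[0.018,0.005,0.008],[0.0005,-0.001,0]]])

```text
clock: 15.2
tool_pos: [0.5673, -0.0435, 0.0596]
orientation: [-179.6, -0.2, -89.5]
force: [-8.3, -3.6, 0.8]
opening: 0.0221
```

```bash
python3 w.py w14
```

```text
[-8.25407623 -3.58579783  0.78842198] [-1.28142414  3.27970725 -0.61896503] [-1.79594518e+02 -1.67750970e-01 -8.94631174e+01] [ 0.56725917 -0.04348341  0.05957745]
L 28 -1.5560714 [651.4695    -9.311909]
R 28 -1.6454856 [653.6768  -79.27205]
10 [0.1062 0.1057 0.1061 0.1055 0.1066]
30 [0.1062 0.1058 0.105  0.107  0.1068]
50 [0.1059 0.1064 0.107  0.1051 0.1063]
70 [0.1055 0.1063 0.1055 0.1045 0.1072]
90 [0.1055 0.1055 0.106  0.106  0.1061]
110 [0.1055 0.105  0.1062 0.1059 0.1055]
130 [0.1053 0.1054 0.1047 0.1059 0.1053]
S 34 -1.77093 [659.32697    6.598167] stop face y-16 -> -9.401833 vs leaf L at same x
```

Request:
send_rows(commands=[[1,[0.026,0.006,0.005],[0,0,0]]])

```text
clock: 15.35
tool_pos: [0.5671, -0.0435, 0.0594]
orientation: [179.7, -0.3, -89.6]
force: [-25.2, -2.6, 19.6]
opening: 0.0221
```

```bash
python3 w.py w15
```

```text
[-25.1926772   -2.5844542   19.55801939] [-0.78091211  9.0510799  -0.64863002] [179.68704235  -0.25807077 -89.64072364] [ 0.56714897 -0.04354888  0.0593592 ]
L 28 -1.5032163 [652.31366   -9.410685]
R 28 -1.5608056 [655.081   -79.32728]
10 [0.1061 0.1057 0.1047 0.107  0.1067]
30 [0.1066 0.107  0.1056 0.1049 0.1065]
50 [0.1057 0.106  0.1053 0.106  0.1068]
70 [0.1067 0.1075 0.1047 0.1061 0.1054]
90 [0.1057 0.1054 0.1056 0.1048 0.1054]
110 [0.1057 0.1066 0.1053 0.1048 0.1053]
130 [0.1056 0.1055 0.1072 0.1047 0.106 ]
S 34 -1.8691685 [659.23413     6.6372223] stop face y-16 -> -9.362778 vs leaf L at same x
```

Request:
send_rows(commands=[[1,[0.024,0.01,0.008],[0,-0.001,0.0008]]])

```text
clock: 15.5
tool_pos: [0.5672, -0.0431, 0.0598]
orientation: [179.3, -0.4, -89.5]
force: [-11.5, -13.9, -0.4]
opening: 0.0222
```

```bash
python3 w.py w16
```

```text
[-11.46228582 -13.88142061  -0.37277058] [-4.64572382  3.90810972 -0.64223247] [179.31376316  -0.41603317 -89.50176777] [ 0.56720289 -0.04305204  0.05978614]
L 28 -1.7250265 [652.4245    -9.239256]
R 28 -1.6631787 [653.1955  -79.04294]
10 [0.1045 0.1062 0.1057 0.1053 0.1062]
30 [0.1056 0.1063 0.1053 0.1055 0.1055]
50 [0.1056 0.1066 0.1049 0.1059 0.1054]
70 [0.1048 0.107  0.1062 0.1063 0.1059]
90 [0.1053 0.105  0.1054 0.1059 0.1059]
110 [0.1057 0.1047 0.1049 0.1046 0.1062]
130 [0.1056 0.1051 0.1057 0.1052 0.106 ]
S 34 -1.5945057 [659.2469     6.592859] stop face y-16 -> -9.407141 vs leaf L at same x
```

Request:
send_rows(commands=[[1,[0.026,0.008,0.007],[0.0005,-0.002,0.001]]])

```text
clock: 15.65
tool_pos: [0.5672, -0.0431, 0.0597]
orientation: [179.3, -0.4, -89.3]
force: [-18.4, -4.6, 10.7]
opening: 0.0219
```

```bash
python3 w.py w17; python3 w.py w18 | grep -v "^[1-9]"; python3 look.py d17; python3 - <<'E'
from plant import *
from h import *
s=snapshot("wrist");P=cloud(s)
E
```

```text
[-18.40801862  -4.63070106  10.70873935] [-1.6737139   6.55834651 -0.76317823] [179.28789351  -0.39573748 -89.30531315] [ 0.56723775 -0.04313911  0.05970981]
L 28 -1.5723644 [650.85205  -9.2402 ]
R 28 -1.4393098 [657.9369 -79.1413]
10 [0.1063 0.1059 0.105  0.1063 0.1046]
30 [0.1056 0.1062 0.106  0.1041 0.1059]
50 [0.1062 0.1047 0.1064 0.1063 0.1064]
70 [0.1071 0.1052 0.1056 0.1056 0.1062]
90 [0.1069 0.1053 0.1054 0.1052 0.106 ]
110 [0.1041 0.1051 0.1062 0.1048 0.1063]
130 [0.105  0.1053 0.1068 0.106  0.105 ]
S 34 -1.8167804 [653.76416    6.763999] stop face y-16 -> -9.236001 vs leaf L at same x
[-17.57533435  -5.83144535   9.0241221 ] [-2.00823986  6.07821337 -0.760224  ] [179.29591844  -0.38865911 -89.29578767] [ 0.56724803 -0.04313979  0.05974092]
L 28 -1.5491537 [647.0109    -9.111633]
R 28 -1.5083994 [653.36847 -79.03215]
S 34 -1.7758825 [660.70435     6.5398197] stop face y-16 -> -9.46018 vs leaf L at same x
[ 0.56722483 -0.04312105  0.05970894] [179.30116084  -0.38691543 -89.31789885] [-17.68753753  -6.17323356   9.8897001 ]
```

View pics/w18.png

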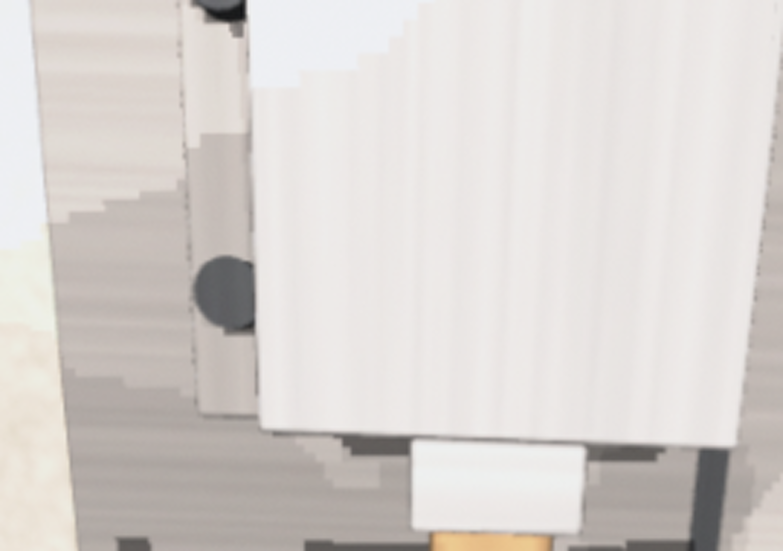

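View pics/d17.png

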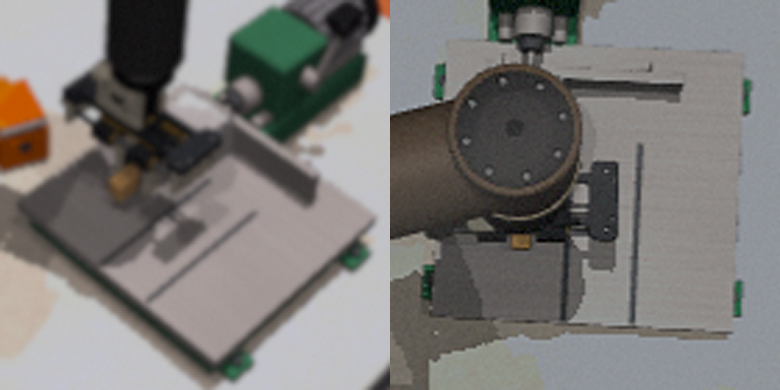

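```bash
python3 -c "
from plant import *
print(order.close_job()); o=sensors.get_obs();print(o['clock'],o['force'],o['opening'])"
```

```text
the job is handed in; nothing more can be done
None
the job is handed in; nothing more can be done
```

I closed the leaf, slid the jig into the corner by its handle, and handed the job in at about 16 s with the arm still gripping and pressing. No verdict was reported.

**Leaf:** I swung it down slowly from behind with the closed fingers, then seated it. At the seat the push reached about 25 N. It was still level and shut at the last check, with its top at z ≈ 0.105–0.106 m against the 0.105 m expected.

**Slide:** the gripper measured 22 mm across the handle, which is the handle's width. The jig went in against the fence first, then the side stop.

**Last checks:**

| Check | Result |
|---|---|
| Jig yaw | −1.53°; the machine measured −1.54° at the start, and the side stop read −1.6° to −1.8° in the late wrist views |
| Side face to stop | within about 0.4 mm |
| Front edge to the end of the side stop | within about 0.5 mm, both ends equal, but measured before the final press |
| Push held at the end | about 18 N on the fence, 6 N on the side stop, 10 N down; steady over the last readings |

**What did not go cleanly or could not be checked:**
- While pressing, too much sideways push turned the jig to about −2.4° twice. I corrected this by turning the tool about 2°, so the handle sits slightly turned in the pads.
- The fence contact line was hidden from all cameras. I judged it from the force and the alignment with the side stop's end.
- I kept the last, the hammer and the tray clear of the arm's path, but did not photograph them again at the end.

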